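First in, first out at the workshop's tube rack

ROBOT

A 6-joint arm with a two-finger parallel gripper is mounted at the origin on the work surface. World frame = base frame: x ahead of the robot, y to its left, z up, the work surface at z = 0. Lengths are in m, angles in rad, forces in N, time in s.
With the tool pointing down it reaches from about 0.275 to 0.825 m from the base axis. Payload 4.9 kg.
Tool frame: the origin (TCP) lies midway between the tips of the shut fingers; the grasp point (between the pads) lies 19 mm behind it (bot.grip_depth is the distance from the TCP to the grasp point, in m); y points along the fingers, x is the direction in which the jaws open and shut, and the axes are right-handed (so a half turn about y gives the same grasp; the last joint's range is limited). The gripper opens to 85 mm and grips with 20 to 120 N. Pads are 22 mm wide; open, the fingers measure 114 mm over their backs; the gripper's body (76 mm by 85 mm) begins 54 mm behind the grasp point. The pads swing forward as they close: fully open they stand 13 mm farther back than shut.
Start: joints at [1.13, 0.326, -0.193, 1.052, 0, 1.437], TCP at [0.166, 0.524, 0.231] pointing down, gripper open.
Joint ranges: [-2.65, 2.65], [-0.97, 1.79], [-1.3, 1.35], [-1.93, 2.1], [-1.47, 1.37], [-3.14, 3.14]. Speed limits (rad/s): [2.57, 2.57, 3.14, 3.14, 3.14, 3.14].

INTERFACE

Orientations are given as a unit quaternion [w, x, y, z].
In Python, from cell import bot gives the robot as it stands. Calls block until the motion is done:
- bot.move_pose(position, orientation): joint-space move of the TCP to a pose.
- bot.move_linear(position, speed=0.15, rotation=None, until_force=None): straight line of the TCP; rotation=None keeps the orientation; speed is the mean speed in m/s. With until_force (N) it stops when the force on the tool has changed by that much, and returns True; else False.
- bot.goto_joints(angles): joint-space move.
- bot.set_gripper(opening, grasp_force=None): opening from 0.0 (shut) to 1.0 (fully open); grasp_force is the grip in N (None keeps the last); returns when the fingers have stopped.
- bot.wait(seconds).
- bot.solve_ik(position, orientation): joint angles nearest the present ones, or None.
- bot.camera(name): name is "scene" or "top"; returns the picture (480x640x3 uint8, red, green, blue); there is no depth.
- bot.calibration(name): a dict with "mtx" (3x3 intrinsics, pixels), "k1" (the pictures are not rectified: a ray, as slopes to the right and down, at radius r is drawn at 1 + k1 r^2 times it, then the intrinsics apply), "extrinsics" (4x4, takes a point from world to camera coordinates). Camera axes: x right, y down, z forward; pixel columns grow to the right and rows downward; lengths in m; the calibration is good to about 2 mm. A picture is of the moment at which its call begins. calibration takes no time and is no camera call.
A pose or a line that the arm cannot do raises bot.PlanningError and nothing moves.
- bot.close_job(): hands the job in, once; it reports no verdict.
Trained networks look in the newest picture that a camera, given by its name, has taken for a name from the list of things; names that differ only in an ending like _2 or _b are one class to them, and where a whole thing is asked for, a point or a joint stands for the part that bears it (a point fixed in the world has none). Each returns a list of dicts, best first, with "confidence" (0 to 1); they miss things now and then, are a little off and sometimes report something else, mostly with a low value. They report only what shows in the picture. A call takes as long as a camera call. They do not tell look-alikes from the thing itself.
- bot.search_frame(camera, thing): "bbox" ([left, top, width, height] in pixels, round what is visible of it).
Readings, each from a call of its own:
- bot.read_clock(): time.
- bot.read_joint_positions(): joint angles.
- bot.read_joint_vel(): joint speeds.
- bot.read_joint_efforts(): joint torques, N m.
- bot.read_position(): TCP position.
- bot.read_tool_rot(): TCP orientation.
- bot.read_ft_force(): force on the tool from outside, world axes, zero at the start.
- bot.read_moment(): the same for the moment, N m.
- bot.read_gripper_width(): opening from 0.0 (shut) to 1.0 (fully open).
Only numpy, scipy, OpenCV 4.12 (cv2) and the standard library are available. Lean on these libraries where they do the work, as an engineer would, in place of code of your own. Each camera call takes 0.05 s, during which the arm holds its last target. There are 200 camera calls.

TASK

Two bikes are waiting for tubes: from each of the two roller lanes take the oldest carton, the one at the low front end, and set it down flat and right way up on the floor of the steel job tray, where the grease tin stands. Then load the newly delivered blue and orange cartons from the cardboard tray onto the high back end of the lane of their own colour, lying like the others, so that both lanes are full again and rolled forward to the stop. Set cartons down, do not drop them; leave the rest of the lane stock in its lanes, and the green carton, the tin and the tools where they are.

Things in the scene. Friction and masses are not known exactly. Their poses are not given: they have to be found in the camera images.
- lane_blue: blue lane: fixed gravity-flow roller lane, blue label strips. Origin on the bench under its front stop (low end, towards the robot); x level along the lane, up-slope; z up. Slope 8 degrees: roller plane 50 mm + 0.1405 x above the bench. 68 mm wide inside, side profiles rise 8 mm above the rollers. Room for three cartons only. The lanes stand side by side, either one on the left
- lane_blue_stop (a point): blue lane: centre of the inner face of the front stop at the roller plane (50 mm above the bench; the stop rises 16 mm above the rollers); axes as the lane's. Cartons roll down freely until they meet this stop or the carton ahead (about 0.5 s per carton length)
- lane_blue_back (a point): blue lane: centre line of the roller plane at the open back (high) end, 240 mm up the slope from the stop, where the 8 rollers end and the side profiles flare out for 30 mm more; axes as the lane's
- blue_old1_c (a point): centre of one blue-sleeved inner-tube carton in the blue lane, the oldest, at the front against the stop. All cartons: 72 mm long (own x, along the lane), 58 mm wide (own y), 55 mm high (own z), about 0.18 kg; here tilted 8 degrees with the lane, centre 27.5 mm off the roller plane
- blue_old2_c (a point): centre of one blue-sleeved inner-tube carton in the blue lane, second in the row, touching the oldest. All cartons: 72 mm long (own x, along the lane), 58 mm wide (own y), 55 mm high (own z), about 0.18 kg; here tilted 8 degrees with the lane, centre 27.5 mm off the roller plane
- blue_old3_c (a point): centre of one blue-sleeved inner-tube carton in the blue lane, last in the row at the start. All cartons: 72 mm long (own x, along the lane), 58 mm wide (own y), 55 mm high (own z), about 0.18 kg; here tilted 8 degrees with the lane, centre 27.5 mm off the roller plane
- blue_new_c (a point): centre of the newly delivered blue-sleeved carton (72 x 58 x 55 mm, axes as the others), lying flat in the delivery tray, its long side roughly along the tray
- lane_orange: orange lane: fixed gravity-flow roller lane, orange label strips. Origin on the bench under its front stop (low end, towards the robot); x level along the lane, up-slope; z up. Slope 8 degrees: roller plane 50 mm + 0.1405 x above the bench. 68 mm wide inside, side profiles rise 8 mm above the rollers. Room for three cartons only. The lanes stand side by side, either one on the left
- lane_orange_stop (a point): orange lane: centre of the inner face of the front stop at the roller plane (50 mm above the bench; the stop rises 16 mm above the rollers); axes as the lane's. Cartons roll down freely until they meet this stop or the carton ahead (about 0.5 s per carton length)
- lane_orange_back (a point): orange lane: centre line of the roller plane at the open back (high) end, 240 mm up the slope from the stop, where the 8 rollers end and the side profiles flare out for 30 mm more; axes as the lane's
- orange_old1_c (a point): centre of one orange-sleeved inner-tube carton in the orange lane, the oldest, at the front against the stop. All cartons: 72 mm long (own x, along the lane), 58 mm wide (own y), 55 mm high (own z), about 0.18 kg; here tilted 8 degrees with the lane, centre 27.5 mm off the roller plane
- orange_old2_c (a point): centre of one orange-sleeved inner-tube carton in the orange lane, second in the row, touching the oldest. All cartons: 72 mm long (own x, along the lane), 58 mm wide (own y), 55 mm high (own z), about 0.18 kg; here tilted 8 degrees with the lane, centre 27.5 mm off the roller plane
- orange_old3_c (a point): centre of one orange-sleeved inner-tube carton in the orange lane, last in the row at the start. All cartons: 72 mm long (own x, along the lane), 58 mm wide (own y), 55 mm high (own z), about 0.18 kg; here tilted 8 degrees with the lane, centre 27.5 mm off the roller plane
- orange_new_c (a point): centre of the newly delivered orange-sleeved carton (72 x 58 x 55 mm, axes as the others), lying flat in the delivery tray, its long side roughly along the tray
- job_tray: shallow steel tray of this job, fixed, 250 (x) x 160 (y) x 30 mm high, walls and floor 3 mm; origin under its centre, x along its length, z up. The grease tin stands in it near its +x end; the rest of it (from its -x wall to about 55 mm beyond the centre) is free. It stands to the left or the right of the lanes, the delivery tray on the other side
- delivery: shallow brown cardboard delivery tray, fixed, 290 (x) x 150 (y) x 32 mm high, walls and floor 4 mm; origin under its centre, x along its length. It holds three cartons in a row along x, about 85 mm apart, in any order: one blue, one orange, one green
- green_box: bystander: green-sleeved carton in the delivery tray, same size as the others; origin at the centre of its underside; no lane for it here, stays in the tray
- grease_tin: bystander: red grease tin, diameter 51 mm, 36 mm high, in the job tray; origin at the centre of its underside
- lube: bystander: black oil bottle, diameter 42 mm, 125 mm tall, standing behind the lanes; origin at the centre of its underside
- socket: bystander: steel bottom-bracket socket, diameter 46 mm, 38 mm high, standing behind the lanes; origin at the centre of its underside
- wrench: bystander: 150 mm spanner lying flat on the bench behind the lanes; origin under its middle
Things that resemble listed ones, but are neither listed nor needed, are in the scene too. Leave any purple look-alike of the part that bears orange_old1_c alone.

How it is judged:
On the way, in this order (a step that is already met when the one before it is completed fails the run):
1. the oldest carton of both lanes lies flat in the job tray (x of blue_old1_c in the frame of job_tray between -0.098 and 0.098 m and y of blue_old1_c in the frame of job_tray between -0.052 and 0.052 m and z of blue_old1_c in the frame of job_tray between 0.022 and 0.04 m and angle between each of blue_old1_c, orange_old1_c's own z axis and vertical below 0.12 rad and x of orange_old1_c in the frame of job_tray between -0.098 and 0.098 m and y of orange_old1_c in the frame of job_tray between -0.052 and 0.052 m and z of orange_old1_c in the frame of job_tray between 0.022 and 0.04 m), for 0.2 s.
2. both lanes are full again: the old stock in front, the new carton of the same colour last (x of blue_old2_c in the frame of lane_blue between 0.0168 and 0.0468 m and y of blue_old2_c in the frame of lane_blue between -0.009 and 0.009 m and z of blue_old2_c in the frame of lane_blue between 0.0732 and 0.0912 m and angle between the z axis of each of blue_old2_c, blue_old3_c, blue_new_c and the z axis of lane_blue_stop, either way round below 0.22 rad and angle between the x axis of each of blue_old2_c, blue_old3_c, blue_new_c and the x axis of lane_blue, either way round below 0.3 rad and x of blue_old3_c in the frame of lane_blue between 0.0881 and 0.1181 m and y of blue_old3_c in the frame of lane_blue between -0.009 and 0.009 m and z of blue_old3_c in the frame of lane_blue between 0.0833 and 0.1013 m and x of blue_new_c in the frame of lane_blue between 0.1594 and 0.1894 m and y of blue_new_c in the frame of lane_blue between -0.009 and 0.009 m and z of blue_new_c in the frame of lane_blue between 0.0933 and 0.1113 m and x of orange_old2_c in the frame of lane_orange between 0.0168 and 0.0468 m and y of orange_old2_c in the frame of lane_orange between -0.009 and 0.009 m and z of orange_old2_c in the frame of lane_orange between 0.0732 and 0.0912 m and angle between the z axis of each of orange_old2_c, orange_old3_c, orange_new_c and the z axis of lane_orange_stop, either way round below 0.22 rad and angle between the x axis of each of orange_old2_c, orange_old3_c, orange_new_c and the x axis of lane_orange, either way round below 0.3 rad and x of orange_old3_c in the frame of lane_orange between 0.0881 and 0.1181 m and y of orange_old3_c in the frame of lane_orange between -0.009 and 0.009 m and z of orange_old3_c in the frame of lane_orange between 0.0833 and 0.1013 m and x of orange_new_c in the frame of lane_orange between 0.1594 and 0.1894 m and y of orange_new_c in the frame of lane_orange between -0.009 and 0.009 m and z of orange_new_c in the frame of lane_orange between 0.0933 and 0.1113 m), for 0.2 s.
At the end, for the whole second after the job is handed in: Both oldest cartons lie flat (0.12 rad) in the job tray. In each lane, from the stop: former second, former third, then the new carton of that colour, each within 15 mm along the row (72 mm pitch) and 9 mm of centre line and height, lying along the lane, top up. All at rest (20 mm/s) (all of step 1 and all of step 2 and linear speed of each of blue_old1, blue_old2, blue_old3, blue_new, orange_old1, orange_old2, orange_old3, orange_new below 0.02 m/s); the robot touches nothing.
It fails at once if the green carton, the tin, the bottle, the socket or the spanner is moved by more than 30 mm (distance of any of green_box, grease_tin, lube, socket, wrench from where it was at the start of the episode above 0.03 m).
It fails at once if stock that should stay in its lane is lifted or knocked out of it (distance of any of blue_old2_c, blue_old3_c, orange_old2_c, orange_old3_c from where it was at the start of the episode above 0.1 m or angle between any of blue_old2_c, blue_old3_c, orange_old2_c, orange_old3_c's own z axis and vertical above 0.6 rad).
It fails at once if a carton is dropped: out of the fingers it falls faster than 0.8 m/s (a drop of over about 33 mm) ((linear speed of blue_old1 above 0.8 m/s and contact force between the fingers and blue_old1 below 0.1 N) or (linear speed of blue_new above 0.8 m/s and contact force between the fingers and blue_new below 0.1 N) or (linear speed of orange_old1 above 0.8 m/s and contact force between the fingers and orange_old1 below 0.1 N) or (linear speed of orange_new above 0.8 m/s and contact force between the fingers and orange_new below 0.1 N)).
It also fails if it takes over 72 s, if anything falls off the work surface, if the arm or the gripper's body presses on something with over 40 N, if the wrist force passes 120 N, or if a joint passes its speed limit or range.

## Working session

There is one attempt and no reset: what is moved stays moved. The work goes in short steps, each a Python script; the robot and the scene stay as the last script left them, time stands still between calls to the robot, and variables do not carry over. Pictures are saved under pics/ and viewed, about 8 in all and at most 12, crops included, and the job is handed in when it is done.

```bash
mkdir -p pics; ls
python3 - <<'E'
from cell import bot
import cv2
for c in("top","scene"):
    im=bot.camera(c); cv2.imwrite(f"pics/{c}0.png",im[:,:,::-1])
    k=bot.calibration(c); print(c,k["mtx"].tolist(),k["k1"],k["extrinsics"].round(4).tolist())
    for t in ["blue_old1_c","orange_old1_c","blue_new_c","orange_new_c","job_tray","delivery","green_box","grease_tin","lane_blue","lane_orange","lane_blue_stop","lane_orange_stop","lane_blue_back","lane_orange_back","lube","socket"]:
        try: print(t,[(d["bbox"],round(d["confidence"],2)) for d in bot.search_frame(c,t)])
        except Exception as e: print(t,e)
print(bot.read_clock(),bot.read_tool_rot(),bot.grip_depth)
E
```

```text
pics
top [[599.8292432108036, 0.0, 323.5466443584087], [0.0, 599.8292432108036, 252.81405756578226], [0.0, 0.0, 1.0]] 0.036375975675189014 [[0.0062, -1.0, -0.0029, 0.0218], [-0.9778, -0.0055, -0.2095, 0.5691], [0.2094, 0.0042, -0.9778, 1.0722], [0.0, 0.0, 0.0, 1.0]]
blue_old1_c [([360.9, 282.6, 39.4, 40.8], 0.69), ([271.8, 279.7, 37.4, 44.1], 0.63), ([262.5, 181.4, 64.6, 147.3], 0.34)]
orange_old1_c [([383.5, 366.1, 53.2, 49.0], 0.76), ([363.8, 282.0, 36.3, 44.0], 0.62)]
blue_new_c [([482.1, 306.9, 42.0, 43.6], 0.62), ([338.9, 151.2, 21.7, 21.7], 0.29)]
orange_new_c [([490.2, 263.2, 42.1, 41.7], 0.7), ([405.9, 129.4, 20.6, 71.2], 0.45)]
job_tray [([107.5, 230.4, 103.6, 135.1], 0.74)]
delivery [([458.4, 214.7, 91.4, 149.5], 0.96), ([340.0, 151.1, 18.2, 21.9], 0.66)]
green_box [([478.8, 217.7, 39.1, 43.4], 0.83), ([110.0, 228.0, 100.0, 134.6], 0.51)]
grease_tin [([172.6, 234.0, 26.2, 28.9], 0.6)]
lane_blue [([263.7, 182.9, 73.0, 140.0], 0.96)]
lane_orange [([344.3, 180.1, 64.7, 142.9], 0.81), ([108.8, 228.5, 102.0, 134.0], 0.28)]
lane_blue_stop [([263.9, 185.2, 62.2, 139.7], 0.68), ([2
[... 1049 characters left out ...]
0.73)]
green_box [([167.0, 284.3, 34.8, 35.9], 0.56)]
grease_tin [([426.8, 250.6, 19.2, 22.5], 0.53), ([165.8, 284.4, 36.1, 31.7], 0.35)]
lane_blue [([316.2, 226.3, 65.0, 89.2], 0.81), ([168.1, 285.4, 34.0, 35.6], 0.52)]
lane_orange [([251.5, 236.8, 69.5, 90.8], 0.71)]
lane_blue_stop [([320.8, 230.5, 61.0, 84.3], 0.57)]
lane_orange_stop [([254.7, 238.9, 64.6, 88.3], 0.94)]
lane_blue_back [([319.6, 225.0, 59.5, 89.0], 0.95), ([254.0, 236.1, 64.7, 89.6], 0.69)]
lane_orange_back [([255.9, 241.1, 61.8, 81.6], 0.76), ([336.3, 241.3, 32.5, 38.1], 0.56)]
lube [([372.0, 297.4, 20.9, 47.7], 0.61)]
socket [([313.2, 329.8, 16.4, 23.2], 0.58)]
1.7 [-0.57051377  0.57054299  0.4177055  -0.41775214] 0.0187
```

Run:
```python
import cv2
im=cv2.imread("pics/top0.png")[110:430,90:570]
cv2.imwrite("pics/c1.png",cv2.resize(im,(800,533),interpolation=cv2.INTER_CUBIC))
```

```text
(no output)
```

View pics/c1.png

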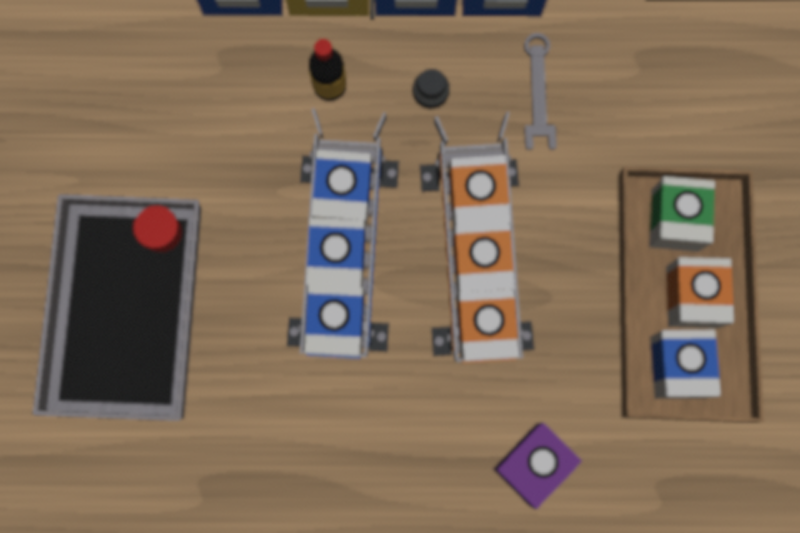

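View pics/scene0.png

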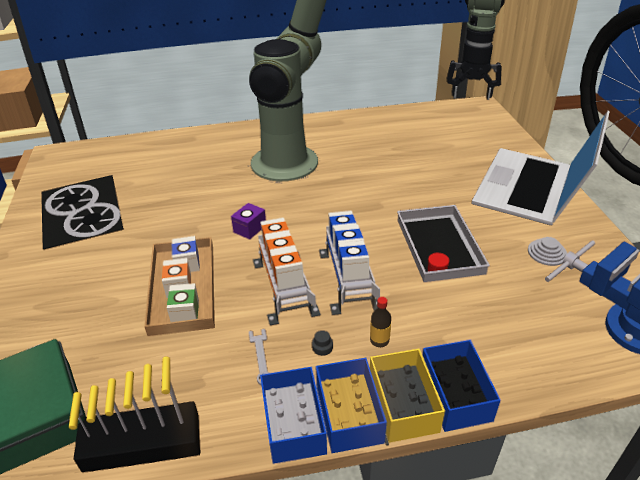

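Top view: blue lane at left (discs at crop (341,180), (335,247), (333,314)) and orange lane at right ((480,185), (485,252), (489,320)). The job tray is on the left with the tin at its far end. The delivery tray is on the right, from far to near: green, orange, blue.

What could be taken for the oldest orange carton: the front orange lane carton (384,302 in the full image), the orange delivery carton (513,281) and the purple look-alike (413,388). I choose the front lane cartons, orange (384,302) and blue (290,299).

```bash
cat > vis.py <<'E'
import numpy as np, cv2
from cell import bot
def ray(c,uv):
    k=bot.calibration(c); E=k["extrinsics"]; M=k["mtx"]
    D=np.array([k["k1"],0,0,0,0.])
    p=cv2.undistortPoints(np.array(uv,float).reshape(-1,1,2),M,D).reshape(-1,2)
    R=E[:3,:3]; return -R.T@E[:3,3], (R.T@np.c_[p,np.ones(len(p))].T).T
def atz(c,uv,z):
    o,d=ray(c,uv); z=np.broadcast_to(z,len(d)); return o+d*((z-o[2])/d[:,2])[:,None]
def discs(im,seeds):
    hsv=cv2.cvtColor(im,cv2.COLOR_RGB2HSV)
    m=((hsv[...,1]<50)&(hsv[...,2]>150)).astype(np.uint8)
    n,l,s,ce=cv2.connectedComponentsWithStats(m,connectivity=4)
    out=[]
    for x,y in seeds:
        i=l[int(round(y)),int(round(x))]; out.append((*ce[i],s[i,4]) if i else (np.nan,)*3)
    return np.array(out)
def proj(c,P):
    k=bot.calibration(c); E=k["extrinsics"]
    r=cv2.Rodrigues(E[:3,:3])[0]
    return cv2.projectPoints(np.array(P,float),r,E[:3,3],k["mtx"],np.array([k["k1"],0,0,0,0.]))[0].reshape(-1,2)
E
cat > m.py <<'E'
from vis import *
im=cv2.imread("pics/top0.png")[:,:,::-1].copy()
f=lambda L:np.array(L)*.6+[90,110]
n=["b1","b2","b3","o1","o2","o3","gr","on","bn"]
d=discs(im,f([(333,314),(335,247),(341,180),(489,320),(485,252),(480,185),(687,205),(706,286),(690,358)]))
print(d.round(1).tolist())
# lane tops: disc height above bench: 0.05+.1405*x_lane + shifts
s=np.array([.036,.108,.180]); a=np.radians(8)
ztop=.05+s*np.sin(a)+.055*np.cos(a); xl=s*np.cos(a)-.055*np.sin(a)
for nm,i in(("blue",0),("orange",3)):
    P=atz("top",d[i:i+3,:2],ztop); print(nm,P.round(4).tolist(),np.linalg.norm(np.diff(P,axis=0),axis=1))
    v=P[2]-P[0]; yaw=np.arctan2(v[1],v[0]); u=np.array([np.cos(yaw),np.sin(yaw)])
    print(" origin",(P[:,:2]-xl[:,None]*u).mean(0),"yaw deg",np.degrees(yaw))
P=atz("top",d[6:,:2],.059); print("deliv",P.round(4).tolist(),np.linalg.norm(np.diff(P,axis=0),axis=1))
hsv=cv2.cvtColor(im,cv2.COLOR_RGB2HSV)
for j,(lo,hi) in zip((7,8),((5,18),(105,120))):
    m=((hsv[...,0]>=lo)&(hsv[...,0]<=hi)&(hsv[...,1]>150)&(hsv[...,2]>110)).astype(np.uint8)
    w=np.zeros_like(m); x,y=d[j,:2].astype(int); w[y-25:y+25,x-25:x+25]=1; m*=w
    pts=np.argwhere(m)[:,::-1].astype(float); Q=atz("top",pts,.059)[:,:2]
    r=cv2.minAreaRect((Q*1000).astype(np.float32)); print(n[j],r)
c=atz("top",f([(60,197),(200,203),(183,417),(37,412)]),.03); print("job rim",c.round(4).tolist(),c.mean(0))
c2=atz("top",f([(622,170),(748,176),(758,419),(624,416)]),.032); print("deliv rim",c2.round(4).tolist(),c2.mean(0))
for q in(c,c2): print([np.linalg.norm(q[i]-q[i-1]).round(4) for i in range(4)], np.degrees(np.arctan2(*( (q[0]+q[1]-q[2]-q[3])[1::-1] ))))
t=atz("top",f([(156,228)]),.036);print("tin",t)
# height check by scene triangulation
sc=cv2.imread("pics/scene0.png")[:,:,::-1].copy()
for nm,i in(("b1",0),("o1",3),("on",7),("bn",8)):
    P0=atz("top",d[i:i+1,:2],[ztop[0] if i<6 else .059]); print(nm,"proj scene",proj("scene",P0).round(1))
E
python3 m.py
```

```text
[[289.9, 298.7, 131.0], [290.8, 258.2, 129.0], [294.3, 217.7, 127.0], [383.0, 301.7, 132.0], [380.4, 261.0, 129.0], [377.9, 220.8, 129.0], [502.6, 232.6, 109.0], [513.3, 280.7, 115.0], [504.3, 324.5, 121.0]]
blue [[0.4748, 0.0841, 0.1095], [0.5462, 0.0833, 0.1195], [0.6183, 0.0777, 0.1295]] [0.07212297 0.07299009]
 origin [0.44725989 0.08610997] yaw deg -2.539121348600394
orange [[0.4705, -0.0809, 0.1095], [0.5419, -0.0764, 0.1195], [0.6133, -0.0721, 0.1295]] [0.07224799 0.07220757]
 origin [ 0.44281844 -0.08253616] yaw deg 3.5268262367060697
deliv [[0.6103, -0.314, 0.059], [0.518, -0.3287, 0.059], [0.4365, -0.3073, 0.059]] [0.09345576 0.08423514]
on ((517.6032104492188, -327.6462707519531), (37.714046478271484, 59.44065475463867), 0.3643879294395447)
bn ((435.7454528808594, -305.58203125), (36.557952880859375, 56.55160903930664), 0.46494215726852417)
job rim [[0.6224, 0.411, 0.03], [0.6162, 0.2473, 0.03], [0.3695, 0.2547, 0.03], [0.3745, 0.4175, 0.03]] [0.49565335 0.3326265  0.03      ]
deliv rim [[0.6584, -0.2478, 0.032], [0.6516, -0.3942, 0.032], [0.3718, -0.3856, 0.032], [0.3736, -0.2377, 0.032]] [ 0.51383005 -0.31633506  0.032     ]
[np.float64(0.248), np.float64(0.1638), np.float64(0.2469), np.float64(0.1629)] -1.6195491862685738
[np.float64(0.285), np.float64(0.1465), np.float64(0.28), np.float64(0.1479)] -1.8970325568975723
tin [[0.58456017 0.29557676 0.036     ]]
b1 proj scene [[342.5 220. ]]
o1 proj scene [[274.7 227.9]]
on proj scene [[174.2 271. ]]
bn proj scene [[183.3 248. ]]
```

Run:
```python
from vis import *
f=lambda L:np.array(L)*.6+[90,110]
for n,o,yw,L in(("b",[.4473,.0861],-2.54,[(294,332),(379,336),(306,169),(391,173)]),("o",[.4428,-.0825],3.53,[(442,341),(527,335),(430,177),(513,173)])):
    q=atz("top",f(L),.003)[:,:2]; a=np.radians(yw)
    R=np.array([[np.cos(a),-np.sin(a)],[np.sin(a),np.cos(a)]])
    print(n,((q-o)@R).round(4).tolist())
im=cv2.imread("pics/top0.png")[170:340,255:420]
cv2.imwrite("pics/c2.png",cv2.resize(im,None,fx=3.5,fy=3.5,interpolation=cv2.INTER_CUBIC))
```

```text
b [[0.0189, 0.0507], [0.0192, -0.0487], [0.2167, 0.0501], [0.2169, -0.0528]]
o [[0.0189, 0.0446], [0.0204, -0.0547], [0.2173, 0.0459], [0.2166, -0.0544]]
```

View pics/c2.png

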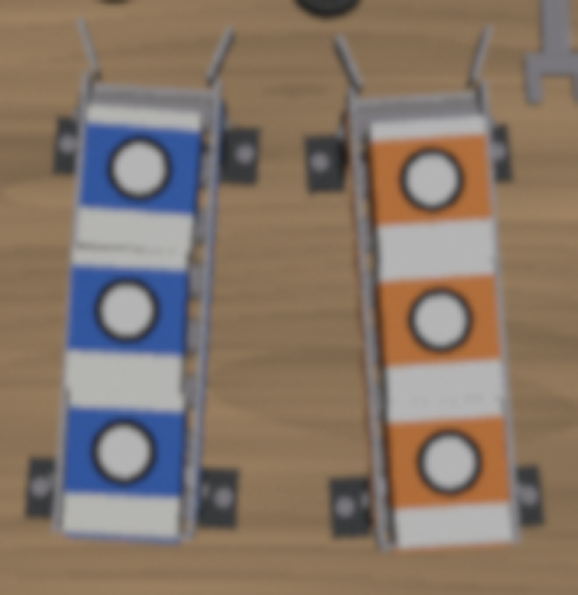

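Run:
```python
from vis import *
f=lambda L:np.array(L)/3.5+[255,170]
for n,o,yw,L in(("b",[.4473,.0861],-2.54,[(40,487),(223,497),(68,144),(246,154),(58,530),(188,540),(90,75),(217,90)]),("o",[.4428,-.0825],3.53,[(345,507),(529,495),(319,161),(499,152),(383,548),(516,540),(352,97),(487,84)])):
    q=atz("top",f(L),[.005]*4+[.058,.058,.0915,.0915])[:,:2]; a=np.radians(yw)
    R=np.array([[np.cos(a),-np.sin(a)],[np.sin(a),np.cos(a)]])
    q=(q-o)@R; print(n,q.round(4).tolist(), "mid",q.reshape(-1,2,2).mean(1).round(4).tolist())
```

```text
b [[0.0188, 0.0504], [0.0183, -0.0513], [0.2168, 0.0483], [0.2159, -0.0542], [-0.0094, 0.0338], [-0.0112, -0.035], [0.2312, 0.0302], [0.2262, -0.0382]] mid [[0.0186, -0.0004], [0.2164, -0.003], [-0.0103, -0.0006], [0.2287, -0.004]]
o [[0.0184, 0.0479], [0.0194, -0.0543], [0.2174, 0.0497], [0.2169, -0.0537], [-0.0099, 0.0322], [-0.0095, -0.038], [0.2278, 0.0343], [0.2309, -0.0382]] mid [[0.0189, -0.0032], [0.2171, -0.002], [-0.0097, -0.0029], [0.2293, -0.002]]
```

The close crop confirms it: the front cartons are blue at (122,452) and orange at (449,462), and the purple box is outside both lanes. Geometry checks: pitch 72–73 mm, and the delivery tray and job tray rim sizes match to within a few mm (up to 10 mm on the delivery tray length). Next is the first pick.

```bash
cat > mot.py <<'E'
from vis import *
from scipy.spatial.transform import Rotation as Ro
A=np.radians(8); H=.012          # TCP height above carton underside
LANE={"b":(np.array([.4473,.0857,0]),np.radians(-3.3)),"o":(np.array([.4430,-.0855,0]),np.radians(3.8))}
JOB=(np.array([.4957,.3326,0]),np.radians(-1.6))
def axes(yaw,a):
    xs=np.array([np.cos(yaw)*np.cos(a),np.sin(yaw)*np.cos(a),np.sin(a)]); y=np.array([-np.sin(yaw),np.cos(yaw),0]); return xs,y,np.cross(xs,y)
def quat(yaw,a,s):
    xs,y,n=axes(yaw,a); X=s*y; return Ro.from_matrix(np.c_[X,-n,np.cross(X,-n)]).as_quat(scalar_first=True)
def lane_pt(l,s,y,h):  # point s up the slope, h off the rollers
    o,yw=LANE[l]; xs,yy,n=axes(yw,A); return o+[0,0,.05]+s*xs+y*yy+h*n
def plan(pts,yaw,a):
    q=np.array(bot.read_joint_positions()); best=None
    for s in(1,-1):
        Q=quat(yaw,a,s); js=[bot.solve_ik(p.tolist(),Q.tolist()) for p in pts]
        if any(j is None for j in js): continue
        c=np.abs(np.array(js[0])-q).max()
        if best is None or c<best[0]: best=(c,Q)
    return best and best[1].tolist()
def at(p,yaw,a,hov,grip,f=40,speed=.15):
    """go over p along the carton normal, down, set gripper, up"""
    n=axes(yaw,a)[2]; p=np.array(p); up=p+hov*n
    Q=plan([up,p],yaw,a); assert Q, "no IK"
    bot.move_pose(up.tolist(),Q); t=bot.read_clock()
    bot.move_linear(p.tolist(),speed=speed)
    bot.set_gripper(grip,f); w=bot.read_gripper_width()
    if grip>.3: bot.wait(.1)
    bot.move_linear(up.tolist(),speed=speed+.05)
    print("w",round(w,3),round(bot.read_gripper_width(),3),"t",round(bot.read_clock(),2))
def pick_lane(l,y,s=.036): at(lane_pt(l,s,y,H),LANE[l][1],A,.11,0.)
def put_job(tx,ty=0):
    o,yw=JOB; x,y,_=axes(yw,0); at(o+tx*x+ty*y+[0,0,.003+H+.001],yw,0,.11,.9)
def pick_del(xy,yaw): at([*xy,.004+H],yaw,0,.13,0.)
def put_lane(l,s=.192): at(lane_pt(l,s,0,H+.002),LANE[l][1],A,.09,.88)
E
python3 - <<'E'
from mot import *
bot.set_gripper(.9)
pick_lane("b",.0005)
im=bot.camera("top"); cv2.imwrite("pics/t1.png",im[:,:,::-1])
E
```

```text
w 0.675 0.68 t 5.77
```

Run:
```python
from mot import *
put_job(-.075)
pick_lane("o",.003)
put_job(.008)
im=bot.camera("top"); cv2.imwrite("pics/t2.png",im[:,:,::-1])
sc=bot.camera("scene"); cv2.imwrite("pics/s2.png",cv2.resize(sc[180:360,130:510,::-1],(800,379)))
```

```text
w 0.901 0.898 t 8.84
w 0.674 0.67 t 12.28
w 0.897 0.905 t 15.84
```

View pics/s2.png

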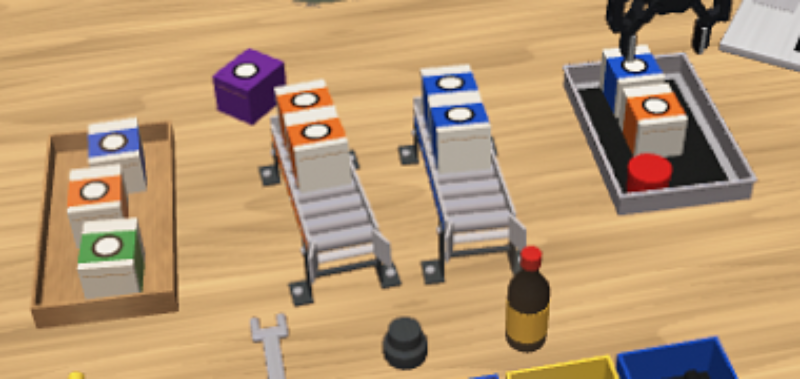

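View pics/t2.png

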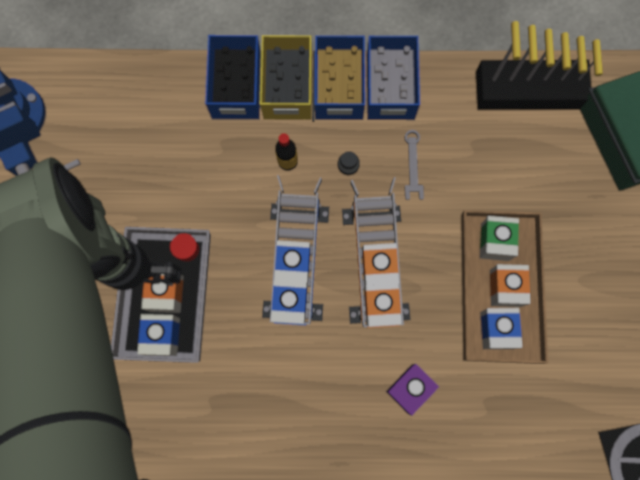

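Both oldest cartons stand flat in the job tray at (158,289) and (155,331), and the tin hasn't moved. Both lanes rolled to the stop with old2 and old3 in front. Now load the new cartons with higher transfer heights.

```bash
sed -i 's/yaw,0,.13,0.)/yaw,0,.2,0.)/; s/LANE\[l\]\[1\],A,.09,.88)/LANE[l][1],A,.12,.88)/' mot.py
python3 - <<'E'
from mot import *
p=np.array(bot.read_position()); p[2]=.26; bot.move_linear(p.tolist(),speed=.25); bot.set_gripper(.84)
pick_del((.518,-.328),np.radians(.4))
put_lane("o")
im=bot.camera("top"); cv2.imwrite("pics/t3.png",cv2.resize(im[120:400,200:580,::-1],(760,560)))
E
```

```text
w 0.677 0.675 t 22.11
w 0.88 0.88 t 25.27
```

View pics/t3.png

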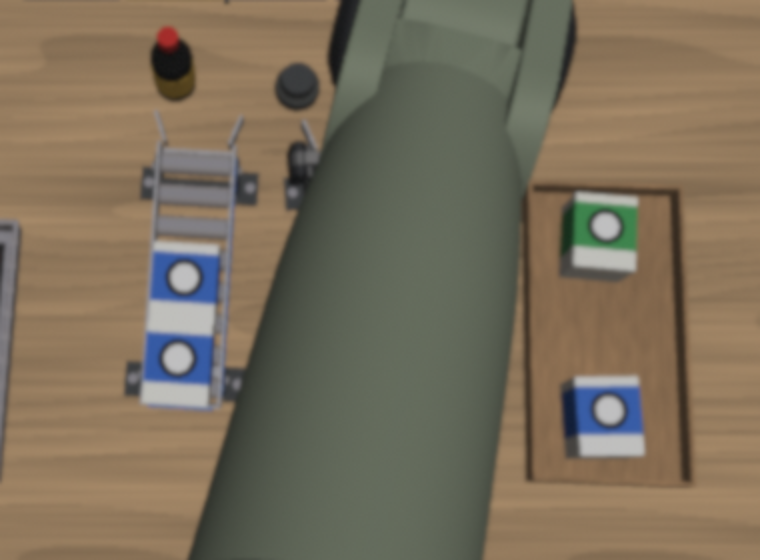

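The arm hides the orange lane in this view. The blue new carton (608,410 in the crop) hasn't moved, so I continue with it.

Run:
```python
from mot import *
bot.set_gripper(.84)
pick_del((.436,-.3065),np.radians(.4))
p=np.array(bot.read_position()); p[2]=.28; bot.move_linear(p.tolist(),speed=.25)
put_lane("b")
bot.goto_joints([1.13,.326,-.193,1.052,0,1.437]); bot.wait(.5)
im=bot.camera("top"); sc=bot.camera("scene")
a=cv2.resize(im[170:370,100:560,::-1],(800,348)); b=cv2.resize(sc[190:340,135:505,::-1],(800,324))
cv2.imwrite("pics/end.png",cv2.resize(np.vstack([a,b]),(700,588))); cv2.imwrite("pics/t4.png",im[:,:,::-1]); print(bot.read_clock())
```

```text
w 0.676 0.677 t 29.56
w 0.882 0.875 t 33.66
36.525
```

View pics/end.png

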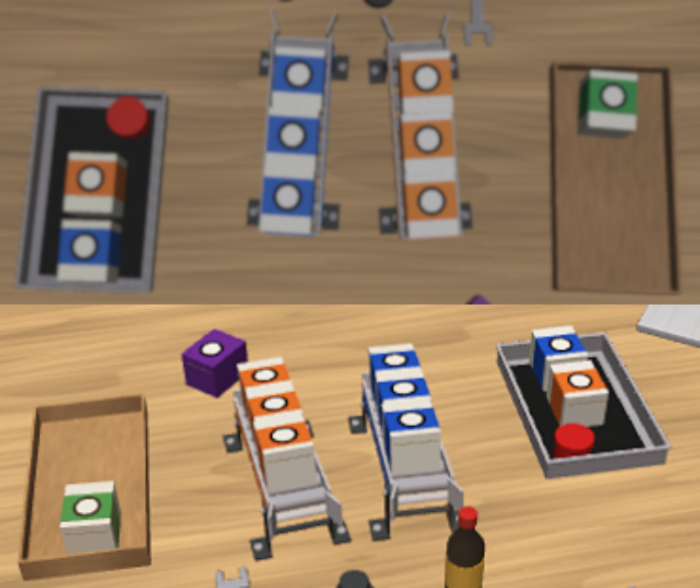

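All the cartons look right in both views. I'll check the lane and tray positions in numbers, then hand in.

```bash
cat > chk.py <<'E'
from mot import *
im=cv2.imread("pics/t4.png")[:,:,::-1].copy()
k=460/700; f=lambda L:np.array(L)*[k,200/304]+[100,170]
d=discs(im,f([(287,197),(292,135),(299,74),(431,201),(427,139),(427,77),(84,246),(90,178)]))
s=np.array([.036,.108,.180]); zt=.05+s*np.sin(A)+.055*np.cos(A)
for l,i in(("b",0),("o",3)):
    P=atz("top",d[i:i+3,:2],zt); o,yw=LANE[l]; x,y,n=axes(yw,A)
    Q=P-.0275*n-o; print(l,[(round(q@axes(yw,0)[0],4),round(q@y,4)) for q in Q],"want x .0318 .1031 .1744")
P=atz("top",d[6:,:2],.058)-JOB[0]; x,y,_=axes(JOB[1],0); print("job",[(round(q@x,4),round(q@y,4)) for q in P])
E
python3 chk.py
```

```text
b [(np.float64(0.0311), np.float64(0.0027)), (np.float64(0.1023), np.float64(0.0017)), (np.float64(0.1739), np.float64(-0.0011))] want x .0318 .1031 .1744
o [(np.float64(0.0317), np.float64(0.0025)), (np.float64(0.1028), np.float64(0.0017)), (np.float64(0.1747), np.float64(-0.0014))] want x .0318 .1031 .1744
job [(np.float64(-0.0754), np.float64(-0.0008)), (np.float64(0.0079), np.float64(-0.0007))]
```

```bash
python3 -c "
from cell import bot
print(bot.read_clock()); bot.close_job()"
```

```text
36.525
the job is handed in; nothing more can be done
```

The job is handed in at 36.5 s of the 72 s allowed. The oldest blue and orange cartons are in the job tray, and the new blue and orange cartons are loaded at the back of their own lanes.

- **Lanes:** in the last top picture, every lane carton was within 1 mm of its place along the row and 3 mm of the centre line, with the new carton last.
- **Job tray:** the two oldest cartons measured at x = -75 mm (blue) and +8 mm (orange), y about -1 mm. They looked flat and right way up in both views.
- **Everything else:** the green carton, tin and tools showed no visible movement, judged by eye. The arm was back at its start pose, clear of everything.

No check failed. The one disagreement was in the first measurements: the orange stock sat about 3 mm off its lane centre. I therefore placed the new cartons by the lane profiles and feet, not by the old cartons.

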